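# Lock the sauce cup onto the blender

### The arm

A 6-joint arm with a two-finger parallel gripper is mounted at the origin on the work surface. World frame = base frame: x ahead of the robot, y to its left, z up, the work surface at z = 0. Lengths are in m, angles in rad, forces in N, time in s.
With the tool pointing down it reaches from about 0.35 to 0.975 m from the base axis. Payload 4.9 kg.
Tool frame: the origin (TCP) lies at the very end of the fingers, on their centre line; the grasp point (between the pads) lies 19 mm behind it; z points along the fingers, y is the line along which they close (so a half turn about z gives the same grasp; the last joint's range is limited). The gripper opens to 85 mm and grips with 20 to 120 N. Pads are 22 mm wide; open, the fingers measure 114 mm over their backs; the gripper's body (76 mm by 85 mm) begins 54 mm behind the grasp point. The pads swing forward as they close: fully open they stand 13 mm farther back than shut.
Start: joints at [-1.324, 0.053, 1.613, -0, 1.476, -0.119], TCP at [0.224, -0.584, 0.198] pointing down, gripper open.
Joint ranges: [-3.01, 3.01], [-1.01, 2.22], [0.06, 2.58], [-1.02, 4.17], [0.09, 2.62], [-3.14, 3.14]. Speed limits (rad/s): [2.57, 2.57, 3.14, 3.14, 3.14, 3.14].

### API

Orientations are given as a unit quaternion [w, x, y, z].
In Python, from plant import state, optics, ticket, nets gives the robot as it stands. The module is installed in compiled form; this text tells all that it offers.
- The arm moves only by the shell command python3 -m inch 'ROWS' [OPENING]. ROWS is JSON, a list of rows, each an object of numbers: "dx", "dy", "dz": the shift along the tool's x, y, z as a fraction of full scale; "rx", "ry", "rz": the turn, a rotation vector about the tool's x, y, z as a fraction of full scale. In form: [{"dx": .., "dy": .., "dz": .., "rx": .., "ry": .., "rz": ..}, ...]. A call has 1 to 5 rows; each row is the pose to reach, as a shift and turn from the pose commanded when the call began, along the tool's axes at that moment; what a row does not reach only later rows make up. Full scale, the value 1, is 0.8 m for a shift and 1.5 rad for a turn. A row lasts 1/10 s, in which the tool goes at most 50 mm and 8.59 degrees, less where a joint would pass 70% of its speed; a pose out of reach is approached as far as the arm can. A call with a number of a shift or a turn outside -1 to 1 is refused whole. A call with a gripper value outside its range is refused whole. OPENING is the opening, from -1 (shut) to 1 (fully open), set as the call begins (- or left out, the last holds). The fingers move at their own pace and stop on an object; the grip force is fixed at half the most. Time passes only in rows, so rows that repeat a pose let the fingers close. It gives the time, the measured TCP pose, the force, the opening and the grip force at its end, in the units of the state.
- state(): the state, without advancing time (a new reading comes with each control period).
- optics.grab_frame(name): name is "scene" or "side" or "wrist"; returns the picture (420x560x3 uint8, red, green, blue); there is no depth.
- optics.camera_info(name): a dict with "fx", "fy", "cx", "cy" (pixels), "R" (3x3) and "t" (3): a world point X has camera coordinates R X + t. Camera axes: x right, y down, z forward; pixel columns grow to the right and rows downward; lengths in m; the calibration is good to about 2 mm. A picture is of the moment at which its call begins: read the wrist's pose just before it. camera_info takes no time and is no camera call; for the wrist camera it gives the pose at the moment of the call.
- ticket.job_done(): hands the job in; it is judged then, once.
Trained networks look in the newest picture that a camera, given by its name, has taken for a name from the list of things; names that differ only in an ending like _2 or _b are one class to them, and where a whole thing is asked for, a point or a joint stands for the part that bears it (a point fixed in the world has none). Each returns a list of dicts, best first, with "confidence" (0 to 1); they miss things now and then, are a little off and sometimes report something else, mostly with a low value. They report only what shows in the picture. A call takes as long as a camera call.
- nets.boxes_of(camera, name): "bbox" ([centre column, centre row, width, height] in pixels, round what is visible of it).
- nets.outline_of(camera, name): "pixels" (420x560 bool, what is visible of it) and "bbox" ([centre column, centre row, width, height] in pixels, round what is visible of it).
The state is a dict: "time": time; "joint_pos": joint angles; "joint_vel": joint speeds; "joint_efforts": joint torques, N m; "tool_pos": TCP position; "tool_rot": TCP orientation; "contact_force": force on the tool from outside, world axes, zero at the start; "ft_torque": the same for the moment, N m; "gripper_width": opening from 0.0 (shut) to 1.0 (fully open); "grasp_force": force on a finger pad.
Only numpy, scipy, OpenCV 4.12 (cv2) and the standard library are available. Lean on these libraries where they do the work, as an engineer would, in place of code of your own. Each camera call takes 0.05 s, during which the arm holds its last target. There are 200 camera calls.

### The job

The sauce blender's cup, the white one with the black two-lugged ring at its foot, is standing in one half of the cold chest. Slide the clear cover above it along past the other cover, lift the cup out and keep it upright, drop its two lugs through the notches of the blender base, then twist it clockwise (seen from above) the quarter turn until it clicks home at its stop, and let go. Leave the jar in the chest and the other things on the table where they are.

Things in the scene. Friction and masses are not known exactly. Their poses are not given: they have to be found in the camera images.
- chest: Fixed steel cold chest, 210 (x) x 440 (y) mm, rim 175 mm high, cover rails 12 mm wide along its long sides up to 193 mm. Origin: centre of its underside; z up. Inside 174 x 404 mm, floor 45 mm above the table, split at y = 0 by a wall into a left (+y) and right (-y) half. Cup in one half, jar in the other, some 120 mm from the middle. Clear covers: the left runs 8 mm above the right.
- cover_left (a joint): How far (m) the left, upper cover has slid towards the chest's -y, over the right cover: 0 closed, 0.165 fully open. Starts within 0.015 of closed, slides against about 1.5 N, stays where it is left. Fully open it bares the left half from y = 40 mm to the end wall at 202 mm.
- cover_left_bar (a point): Top centre of the left cover's upright grip bar near its outer (+y) end: aluminium, 100 mm long across the chest (along the chest's x), 12 mm thick (along the chest's y), 34 mm tall above the clear sheet. Axes as the chest's.
- cover_right (a joint): How far (m) the right, lower cover has slid towards the chest's +y, under the left cover: 0 closed, 0.165 fully open. Starts within 0.015 of closed, slides against about 1.5 N, stays where it is left. Fully open it bares the right half from y = -40 mm to the end wall at -202 mm.
- cover_right_bar (a point): Top centre of the right cover's upright grip bar near its outer (-y) end, of the same size as the left one. Axes as the chest's.
- cup_mid (a point): Centre of the cup, 64 mm above its underside: 128 mm tall, about 0.32 kg, loose, upright. Black ring, 84 mm diameter, up to 24 mm; above it white, tapering to 58 mm diameter, straight from 56 to 118 mm (grip here). Two like lugs on the ring along this frame's +x and -x: 22 mm wide, 2 to 8 mm above the underside, tips 51 mm from the axis. z up. Half a turn makes no difference.
- base: Fixed blender motor base: grey round housing, 136 mm diameter, with a black collar (126 mm outside) on top, 126 mm high in all. Origin: centre of its underside; z up. Collar mouth 91 mm across. A cup set in at the notches turns 80 degrees clockwise (from above) under the rim to a stop, its lugs then along this frame's x axis. Just before, sprung balls click past (about 0.3 N m).
- base_seat (a point): Centre of the seat inside the collar, 110 mm above the table and 16 mm below the collar's top: the cup's underside rests here, its centre then 64 mm above. Axes as the base's.
- base_notch (a point): Middle of one of the two opposite notches in the collar's rim, at the top of the collar, 50 mm from the axis, 80 degrees (1.396 rad) counter-clockwise (seen from above) of the base's x axis. Each notch is 40 degrees wide and lets in a lug, up to 54 mm from the axis. From here the cup cannot turn counter-clockwise. Axes as the base's.
- jar_mid (a point): Centre (half-way up) of a plain white screw-lid jar in the other half of the chest, 76 mm diameter, 112 mm tall, without lugs. Leave it there.
- shaker: Steel salt shaker, 72 mm diameter, 115 mm tall, standing on the table (origin under it). Bystander.
- bottle_a: White squeeze bottle, 60 mm diameter, 190 mm tall with nozzle (origin under it). Bystander.
- bottle_b: Squeeze bottle like the other. Bystander.
- tubs: Stack of white serving tubs, 117 x 89 mm, 110 mm tall (origin under it). Bystander.
- tongs: Steel tongs lying on the table between the chest and the base, 265 mm long along their x, 16 mm tall (origin under the middle). Bystander.

How it is judged:
By the outcome, as a careful person would: the job done as asked, in the order asked, and still so for the second after the job is handed in, with the robot touching nothing.
It also fails if it takes over 58 s, if anything falls off the work surface, if the arm or the gripper's body presses on something with over 40 N, if the wrist force passes 120 N, or if a joint passes its speed limit or range.

## Working session

There is one attempt and no reset: what is moved stays moved. The work goes in short steps, Python scripts to look and compute and a shell command to move; the robot and the scene stay as the last step left them, time stands still between calls to the robot, and variables do not carry over. Pictures are saved under pics/ and viewed, at most 10 in all, crops included, and the job is handed in when it is done.

```bash
mkdir -p pics; cat > h.py <<'E'
from plant import state, optics, ticket, nets
import numpy as np, cv2
def grab(c,fn=None):
    im=optics.grab_frame(c)
    if fn: cv2.imwrite('pics/'+fn,im[:,:,::-1])
    return im
def ray(c,u,v):
    i=optics.camera_info(c);R=np.array(i['R']);t=np.array(i['t'])
    d=R.T@np.array([(u-i['cx'])/i['fx'],(v-i['cy'])/i['fy'],1]);return -R.T@t,d
def atz(c,u,v,z):
    o,d=ray(c,u,v);return o+d*(z-o[2])/d[2]
def proj(c,X):
    i=optics.camera_info(c);p=np.array(i['R'])@np.array(X)+np.array(i['t'])
    return i['fx']*p[0]/p[2]+i['cx'],i['fy']*p[1]/p[2]+i['cy']
E
python3 - <<'E'
from h import *
s=state();print(s['time'],s['tool_pos'],s['tool_rot'])
a=grab('scene');b=grab('side')
cv2.imwrite('pics/scene1.png',a[:,:,::-1]);cv2.imwrite('pics/side1.png',b[:,:,::-1])
for c in('scene','side'):
    i=optics.camera_info(c);R=np.array(i['R']);print(c,i['fx'],-R.T@np.array(i['t']),R[2])
    for n in('chest','cover_left_bar','cover_right_bar','cup_mid','base','jar_mid','tongs','shaker','bottle_a','tubs'):
        print(n,[(np.round(r['bbox']).tolist(),round(r['confidence'],2)) for r in nets.boxes_of(c,n)[:3]])
E
```

```text
0.0 [ 0.22338869 -0.5829757   0.19685966] [-1.03159909e-03  9.83317370e-01  1.81895250e-01 -6.16935901e-05]
scene 397.54098959039385 [ 1.1154794  -0.18980462  1.04365581] [-0.49305155  0.15116199 -0.85676731]
chest [([347.0, 190.0, 175.0, 113.0], 0.72)]
cover_left_bar [([377.0, 171.0, 97.0, 64.0], 0.63)]
cover_right_bar [([309.0, 178.0, 79.0, 61.0], 0.93)]
cup_mid []
base [([174.0, 217.0, 59.0, 61.0], 0.56), ([239.0, 292.0, 26.0, 45.0], 0.3), ([379.0, 170.0, 97.0, 61.0], 0.17)]
jar_mid []
tongs [([238.0, 210.0, 24.0, 72.0], 0.88), ([236.0, 295.0, 30.0, 42.0], 0.37), ([173.0, 217.0, 56.0, 64.0], 0.17)]
shaker [([239.0, 293.0, 26.0, 41.0], 0.61)]
bottle_a [([115.0, 231.0, 39.0, 47.0], 0.97), ([127.0, 269.0, 40.0, 44.0], 0.9)]
tubs [([192.0, 287.0, 47.0, 65.0], 0.94), ([174.0, 218.0, 56.0, 60.0], 0.63)]
side 433.4220878663246 [0.2892595  0.69352844 0.99297171] [ 0.28163495 -0.64154491 -0.71351376]
chest [([262.0, 306.0, 180.0, 211.0], 0.75)]
cover_left_bar [([251.0, 312.0, 123.0, 110.0], 0.55)]
cover_right_bar [([292.0, 244.0, 95.0, 82.0], 0.98)]
cup_mid []
base [([353.0, 195.0, 46.0, 54.0], 0.8)]
jar_mid []
tongs [([364.0, 253.0, 39.0, 18.0], 0.78)]
shaker [([258.0, 196.0, 21.0, 38.0], 0.93), ([327.0, 151.0, 16.0, 54.0], 0.16)]
bottle_a [([327.0, 150.0, 21.0, 52.0], 0.91), ([362.0, 151.0, 20.0, 33.0], 0.9), ([365.0, 252.0, 38.0, 22.0], 0.32)]
tubs [([286.0, 178.0, 45.0, 43.0], 0.82)]
```

```bash
python3 - <<'E'
import cv2
for n,(x0,y0,w,h) in {'scene1':(100,110,360,230),'side1':(150,130,280,290)}.items():
    im=cv2.imread(f'pics/{n}.png')[y0:y0+h,x0:x0+w]; k=min(800/w,600/h); cv2.imwrite(f'pics/{n}c.png',cv2.resize(im,(int(w*k),int(h*k)),interpolation=cv2.INTER_CUBIC)); print(n,k)
E
```

```text
scene1 2.2222222222222223
side1 2.0689655172413794
```

View pics/scene1c.png

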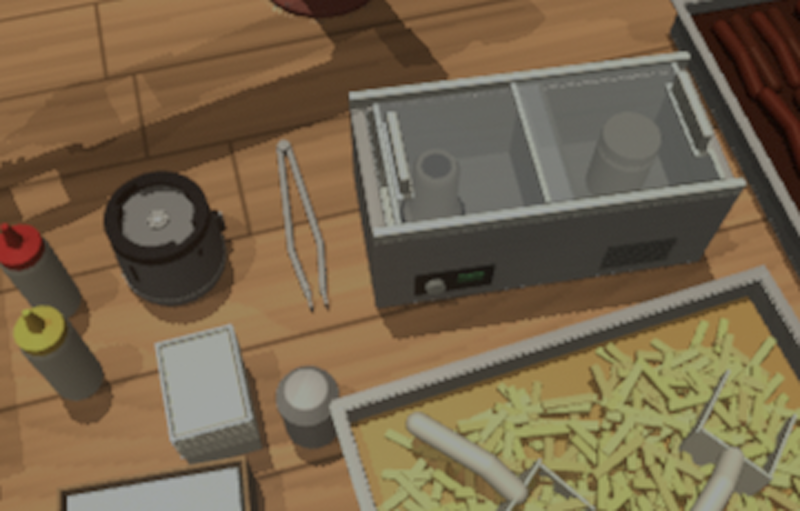

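View pics/side1c.png

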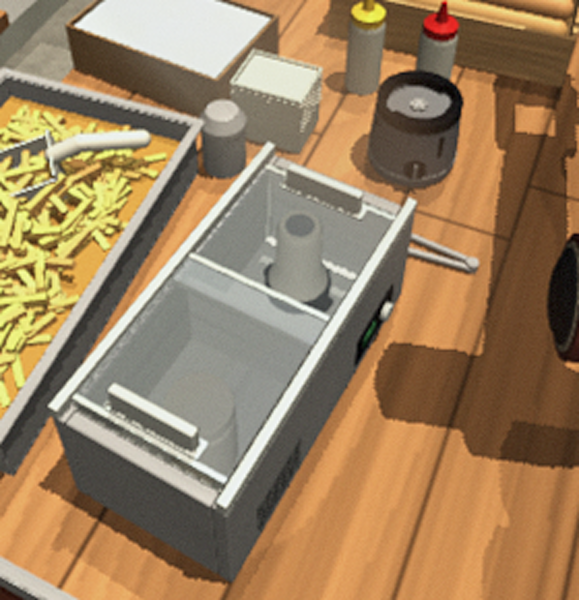

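```bash
python3 - <<'E'
from h import *
S=lambda u,v:(u/2.2222+100,v/2.2222+110)
D=lambda u,v:(u/2.069+150,v/2.069+130)
print('scene rails');
for p in[(352,95),(687,55),(378,233),(745,184)]: print(atz('scene',*S(*p),.193)[:2].round(4))
print('side');
for p in[(412,202),(225,505),(270,146),(52,408)]: print(atz('side',*D(*p),.193)[:2].round(4))
print('bar R top ends scene z~.215'); 
for p in[(390,115),(407,180)]: print(atz('scene',*S(*p),.22)[:2].round(4))
for p in[(362,200),(287,170)]: print(atz('side',*D(*p),.22)[:2].round(4))
print('cup top z=.173')
print(atz('scene',*S(437,163),.173).round(4),atz('side',*D(299,227),.173).round(4))
print('base')
for c in('scene','side'):
    grab(c)
    for n in('base','cup_mid'):
        for r in nets.outline_of(c,n)[:2]: print(c,n,r['confidence'],r['bbox'])
# collar top z .126 ellipses
for c,f,p in(('scene',S,[(106,212),(211,212),(157,176),(157,253)]),('side',D,[(374,100),(462,100),(418,72),(418,128)])):
    print(c,[atz(c,*f(*q),.126)[:2].round(3).tolist() for q in p])
print('tongs',[atz('scene',*S(*q),.01)[:2].round(3) for q in[(284,145),(312,308)]])
E
```

```text
scene rails
[ 0.4273 -0.0476]
[0.4761 0.3818]
[ 0.6269 -0.068 ]
[0.6762 0.3612]
side
[ 0.4247 -0.0452]
[0.4693 0.3838]
[ 0.6207 -0.0658]
[0.6692 0.3635]
bar R top ends scene z~.215
[ 0.4902 -0.0164]
[ 0.5842 -0.0225]
[0.4746 0.    ]
[ 0.574  -0.0102]
cup top z=.173
[0.5397 0.0287 0.173 ] [0.5407 0.0301 0.173 ]
base
scene base 0.87 [170.8, 216.5, 58.9, 61.0]
side base 0.65 [352.2, 193.2, 48.3, 55.3]
scene [[0.472, -0.37], [0.506, -0.247], [0.435, -0.303], [0.546, -0.318]]
side [[0.548, -0.279], [0.429, -0.331], [0.507, -0.367], [0.471, -0.247]]
tongs [array([ 0.343, -0.134]), array([ 0.608, -0.153])]
```

```bash
cat >> h.py <<'E'
from scipy.spatial.transform import Rotation as Ro
def tool():
    s=state();q=s['tool_rot'];return np.array(s['tool_pos']),Ro.from_quat([q[1],q[2],q[3],q[0]])
def go(x,y,z,psi):
    p,R=tool();T=Ro.from_matrix(np.array([[np.cos(psi),np.sin(psi),0],[np.sin(psi),-np.cos(psi),0],[0,0,-1]]))
    d=R.inv().apply(np.array([x,y,z])-p)/.8; r=(R.inv()*T).as_rotvec()/1.5
    print('d',d.round(4),'r',r.round(4),'rows',np.linalg.norm(d)*16,np.degrees(np.linalg.norm(r)*1.5)/8.59)
def psi():
    m=tool()[1].as_matrix();return np.arctan2(m[1,0],m[0,0])
def tri(a,b):
    A=np.zeros((3,3));v=np.zeros(3)
    for o,d in(a,b):
        d=d/np.linalg.norm(d);P=np.eye(3)-np.outer(d,d);A+=P;v+=P@o
    X=np.linalg.solve(A,v);return X
E
python3 - <<'E'
from h import *
S=lambda u,v:(u/2.2222+100,v/2.2222+110)
D=lambda u,v:(u/2.069+150,v/2.069+130)
for a,b in(((390,115),(362,200)),((407,180),(287,170))): print('bar',tri(ray('scene',*S(*a)),ray('side',*D(*b))).round(4))
i=optics.camera_info('wrist');R=np.array(i['R']);C=-R.T@np.array(i['t'])
p,T=tool();print('cam in tool',T.inv().apply(C-p).round(4),'axes in tool',(R@T.as_matrix()).round(3),i['fx'])
print(psi()); go(.45,-.36,.40,psi())
E
```

```text
bar [ 0.4784 -0.0133  0.2048]
bar [ 0.5777 -0.0201  0.2095]
cam in tool [ 0.0705 -0.0008 -0.1749] axes in tool [[-0.001  1.    -0.001]
 [-0.96  -0.001 -0.28 ]
 [-0.28   0.001  0.96 ]] 319.206133961401
0.36581588137835586
d [ 0.3643 -0.1598 -0.2524] r [ 0. -0. -0.] rows 7.537745319381224 0.0003031716903881159
```

```bash
python3 -c "
from h import *
go(.525,-.295,.33,psi())"
```

```text
d [ 0.4809 -0.2021 -0.1649] r [ 0. -0. -0.] rows 8.753597255628343 0.0003031716903881159
```

```bash
python3 -m inch '[{"dz":-0.165},{"dz":-0.165},{"dx":0.1,"dy":-0.04,"dz":-0.165},{"dx":0.16,"dy":-0.07,"dz":-0.165},{"dx":0.21,"dy":-0.09,"dz":-0.165}]' -1 && python3 -m inch '[{"dx":0.27,"dy":-0.11},{"dx":0.27,"dy":-0.11},{"dx":0.27,"dy":-0.11},{"dx":0.27,"dy":-0.11},{"dx":0.27,"dy":-0.11}]' && python3 -m inch '[{},{}]'
python3 - <<'E'
from h import *
print(tool()[0]); im=grab('wrist','w1.png')
print(proj('wrist',[.489,-.308,.126]))
for r in nets.outline_of('wrist','base')[:1]: print(r['confidence'],r['bbox'])
E
```

```text
[ 0.22357736 -0.58363467  0.1980982 ]
(np.float64(-44.921900520908366), np.float64(-452.7728176757647))validation failed for argument at $[0]...
```

View pics/w1.png

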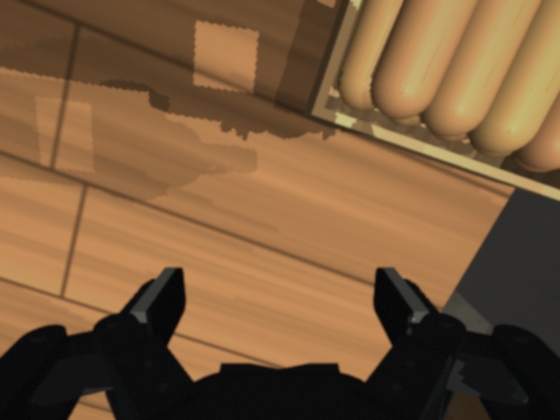

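The picture shows only empty table and a bun tray at the start pose: the move was refused. The rows need all the keys.

```bash
python3 -m inch '[{"dx":0,"dy":0,"dz":-0.165,"rx":0,"ry":0,"rz":0},{"dx":0,"dy":0,"dz":-0.165,"rx":0,"ry":0,"rz":0},{"dx":0.1,"dy":-0.04,"dz":-0.165,"rx":0,"ry":0,"rz":0},{"dx":0.16,"dy":-0.07,"dz":-0.165,"rx":0,"ry":0,"rz":0},{"dx":0.21,"dy":-0.09,"dz":-0.165,"rx":0,"ry":0,"rz":0}]' -1 && python3 -c "
from h import *
go(.525,-.295,.33,psi())"
```

```text
time: 2.0
tool_pos: [0.3293, -0.4814, 0.3294]
tool_rot: [0.002, 0.983, 0.181, 0.001]
contact_force: [-0.0, 0.7, -0.5]
gripper_width: 0.141
grasp_force: 0.0
d [ 0.3116 -0.1305 -0.0011] r [ 0.0022 -0.0004 -0.    ] rows 5.405851199973733 0.02237338335885492
```

```bash
python3 -m inch '[{"dx":0.27,"dy":-0.11,"dz":0,"rx":0,"ry":0,"rz":0},{"dx":0.27,"dy":-0.11,"dz":0,"rx":0,"ry":0,"rz":0},{"dx":0.27,"dy":-0.11,"dz":0,"rx":0,"ry":0,"rz":0},{"dx":0.27,"dy":-0.11,"dz":0,"rx":0,"ry":0,"rz":0},{"dx":0.27,"dy":-0.11,"dz":0,"rx":0,"ry":0,"rz":0}]' && python3 -m inch '[{"dx":0,"dy":0,"dz":0,"rx":0,"ry":0,"rz":0},{"dx":0,"dy":0,"dz":0,"rx":0,"ry":0,"rz":0}]'
python3 - <<'E'
from h import *
print(tool()[0]); im=grab('wrist','w2.png')
print(proj('wrist',[.489,-.308,.126]))
for r in nets.outline_of('wrist','base')[:1]: print(r['confidence'],r['bbox'])
E
```

```text
time: 2.5
tool_pos: [0.5005, -0.3199, 0.3274]
tool_rot: [-0.0, 0.983, 0.183, 0.0]
contact_force: [-0.7, -0.7, 0.3]
gripper_width: 0.001
grasp_force: 0.0
time: 2.7
tool_pos: [0.4988, -0.3221, 0.3271]
tool_rot: [0.0, 0.983, 0.183, -0.0]
contact_force: [-0.4, -1.3, -0.8]
gripper_width: -0.001
grasp_force: 0.0
[ 0.49877542 -0.32206232  0.32712396]
(np.float64(265.1106463973215), np.float64(185.20829513395546))
0.61 [270.0, 180.1, 111.3, 109.1]
```

View pics/w2.png

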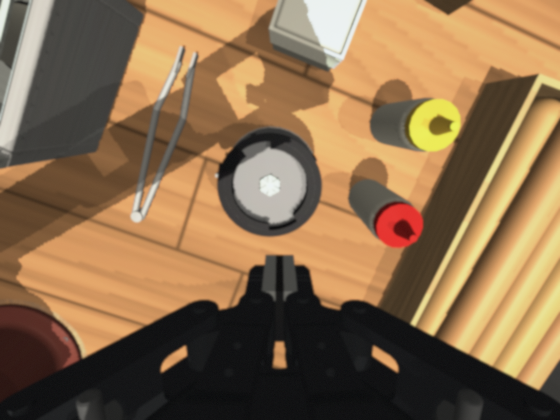

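```bash
python3 - <<'E'
from h import *
im=cv2.imread('pics/w2.png')
# topdown at z=.126: 4px/mm... image x = world x, image y up = world y
c=np.array([.489,-.308]);h=.08;N=600
w=np.float32([proj('wrist',[c[0]+a,c[1]+b,.126]) for a,b in((-h,h),(h,h),(h,-h),(-h,-h))])
M=cv2.getPerspectiveTransform(w,np.float32([[0,0],[N,0],[N,N],[0,N]]))
o=cv2.warpPerspective(im,M,(N,N),flags=cv2.INTER_CUBIC)
o=np.clip(o.astype(float)*1.6,0,255).astype(np.uint8)
cv2.imwrite('pics/base_top.png',o)
E
```

```text
(no output)
```

View pics/base_top.png

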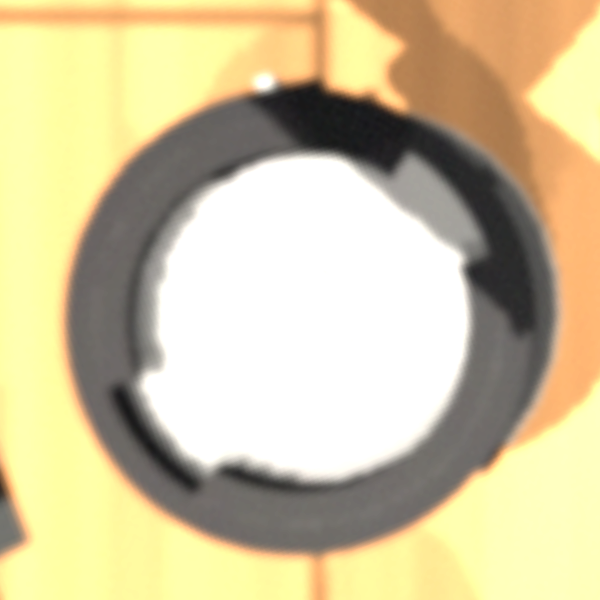

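The rectified view shows the collar centred at about (311,314), that is world (0.491,-0.310). The notches are at 40° and 219° about world x, so the lug entry angle is about 39.5°. Next comes the right cover's bar.

```bash
python3 -c "
from h import *
go(.525,-.048,.31,1.46)"
```

```text
d [ 0.1543 -0.3093  0.0214] r [-1.000e-04  3.000e-04 -7.302e-01] rows 5.540490689658121 7.305724213803029
```

```bash
python3 -m inch '[{"dx":0.154,"dy":-0.309,"dz":0.02,"rx":0,"ry":0,"rz":-0.73},{"dx":0.154,"dy":-0.309,"dz":0.02,"rx":0,"ry":0,"rz":-0.73},{"dx":0.154,"dy":-0.309,"dz":0.02,"rx":0,"ry":0,"rz":-0.73},{"dx":0.154,"dy":-0.309,"dz":0.02,"rx":0,"ry":0,"rz":-0.73},{"dx":0.154,"dy":-0.309,"dz":0.02,"rx":0,"ry":0,"rz":-0.73}]' -1 && python3 -c "
from h import *
go(.525,-.048,.31,1.46)"
```

```text
time: 3.3
tool_pos: [0.5221, -0.0737, 0.3129]
tool_rot: [0.0, 0.848, 0.531, 0.0]
contact_force: [-0.1, 0.1, 0.1]
gripper_width: -0.0
grasp_force: 0.0
d [ 0.0305 -0.0108  0.0036] r [ 6.000e-04  1.000e-04 -2.275e-01] rows 0.5212607015054163 2.275880124495339
```

```bash
python3 -m inch '[{"dx":0.03,"dy":-0.011,"dz":0.05,"rx":0,"ry":0,"rz":-0.2275},{"dx":0.03,"dy":-0.011,"dz":0.05,"rx":0,"ry":0,"rz":-0.2275},{"dx":0.03,"dy":-0.011,"dz":0.05,"rx":0,"ry":0,"rz":-0.2275},{"dx":0.03,"dy":-0.011,"dz":0.10,"rx":0,"ry":0,"rz":-0.2275},{"dx":0.03,"dy":-0.011,"dz":0.148,"rx":0,"ry":0,"rz":-0.2275}]' -1 && python3 - <<'E'
from h import *
p,R=tool();print(p,psi()); s=state();print(s['contact_force'])
go(.525+.109*.16,-.048+.994*.16,.193,1.46)
cv2.imwrite('pics/sc2.png',cv2.resize(grab('scene')[130:240,230:460,::-1],None,fx=3.4,fy=3.4,interpolation=cv2.INTER_CUBIC))
E
```

```text
time: 3.8
tool_pos: [0.5261, -0.0502, 0.1951]
tool_rot: [0.002, 0.747, 0.665, 0.001]
contact_force: [-0.2, 0.2, -0.4]
gripper_width: 0.004
grasp_force: 0.0
[ 0.52609414 -0.05024155  0.19510222] 1.4548117416253792
[-0.19582325  0.16344731 -0.41790774]
d [ 0.2026 -0.003   0.0025] r [ 0.0028  0.0005 -0.0035] rows 3.2424277350586226 0.04454627277408968
```

View pics/sc2.png

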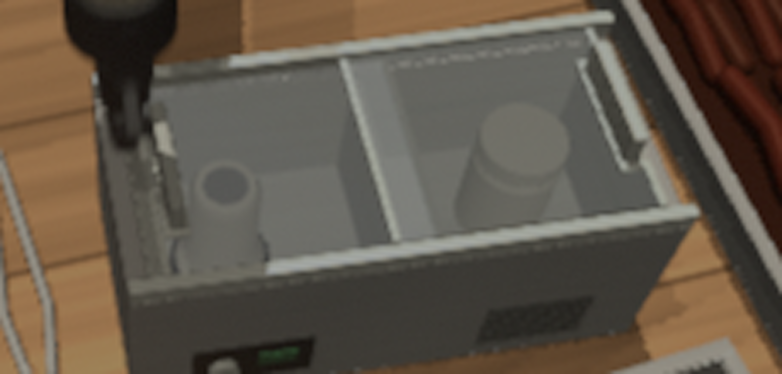

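The fingers stand in the gap just outside the right bar, with the bar at about (170,180) and the fingers at about (130,130). I'll push it now.

```bash
N='"rx":0,"ry":0,"rz":0'; python3 -m inch '[{"dx":0.03,"dy":0,"dz":0.0025,"rx":0,"ry":0,"rz":0},{"dx":0.07,"dy":0,"dz":0.0025,"rx":0,"ry":0,"rz":0},{"dx":0.11,"dy":-0.001,"dz":0.0025,"rx":0,"ry":0,"rz":0},{"dx":0.15,"dy":-0.002,"dz":0.0025,"rx":0,"ry":0,"rz":0},{"dx":0.18,"dy":-0.002,"dz":0.0025,"rx":0,"ry":0,"rz":0}]' -1; python3 -m inch '[{"dx":0.012,"dy":0,"dz":0,"rx":0,"ry":0,"rz":0},{"dx":0.024,"dy":0,"dz":0,"rx":0,"ry":0,"rz":0},{"dx":0.024,"dy":0,"dz":0,"rx":0,"ry":0,"rz":0}]' -1
```

```text
time: 4.35
tool_pos: [0.5404, 0.095, 0.1935]
tool_rot: [0.0, 0.747, 0.665, 0.0]
contact_force: [0.6, -0.2, 0.3]
gripper_width: 0.001
grasp_force: 0.0
time: 4.65
tool_pos: [0.5424, 0.1135, 0.1927]
tool_rot: [0.0, 0.746, 0.666, -0.0]
contact_force: [-0.3, -0.1, 0.0]
gripper_width: -0.001
grasp_force: 0.0
```

```bash
python3 - <<'E'
from h import *
cv2.imwrite('pics/sd3.png',cv2.resize(grab('side')[180:400,160:380,::-1],None,fx=2.7,fy=2.7,interpolation=cv2.INTER_CUBIC))
for c in('side','scene'):
    if c=='scene': grab(c)
    for n in ('cup_mid','jar_mid','cover_right_bar'): print(c,n,[(np.round(r['bbox']),r['confidence']) for r in nets.boxes_of(c,n)[:2]])
E
```

```text
side cup_mid []
side jar_mid [(array([244., 361.,  15.,  12.]), 0.51)]
side cover_right_bar []
scene cup_mid []
scene jar_mid []
scene cover_right_bar [(array([306., 180.,  80.,  61.]), 0.65)]
```

View pics/sd3.png

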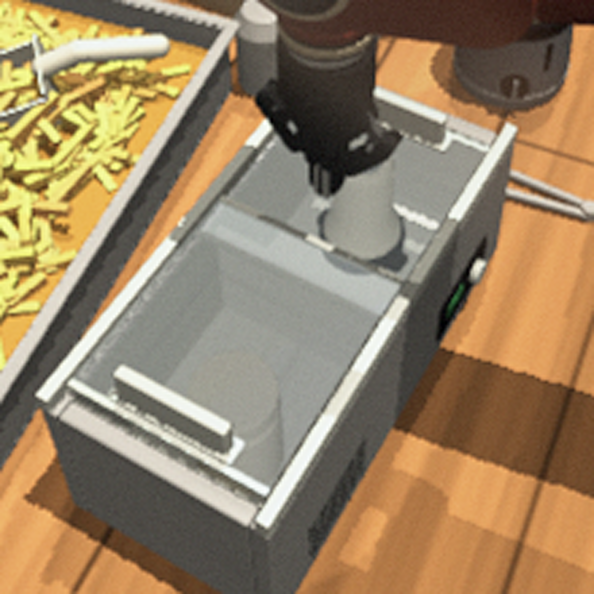

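The side picture shows the right bar still at its first place, crop (410,115), with the fingertips at crop (325,190). The bar did not move, so I need to check heights before trying again.

```bash
python3 - <<'E'
from h import *
p,_=tool();print(p,np.array(proj('side',p)).round(1),'tip seen',160+325/2.7,180+192/2.7)
for z in(.165,.18,.195,.21):
    print(z,[ (np.array(proj('side',q))-[160,180]).__mul__(2.7).round(0).tolist() for q in([.4784,-.0133,z],[.5777,-.0201,z])])
S=lambda u,v:(u/2.2222+100,v/2.2222+110)
# left cover bar for reference: scene top ends and side top ends
D=lambda u,v:(u/2.069+150,v/2.069+130)
for a,b in(((672,75),(197,440)),((708,147),(110,388))):
    X=tri(ray('scene',*S(*a)),ray('side',*D(*b)));print('Lbar',X.round(4),np.array(proj('scene',X))-S(*a))
for X,a in(([.4784,-.0133,.2048],(390,115)),([.5777,-.0201,.2095],(407,180))): print(np.array(proj('scene',X))-S(*a))
E
```

```text
[0.54220862 0.11327649 0.19233002] [280.6 258.8] tip seen 280.3703703703704 251.1111111111111
0.165 [[442.0, 155.0], [347.0, 119.0]]
0.18 [[443.0, 144.0], [347.0, 108.0]]
0.195 [[444.0, 133.0], [348.0, 97.0]]
0.21 [[446.0, 122.0], [348.0, 86.0]]
Lbar [0.5153 0.3412 0.2084] [1.02821161 0.52561507]
Lbar [0.6234 0.3307 0.2093] [-1.11829962 -0.51306438]
[-0.0691438  -0.06176586]
[0.12396394 0.07709235]
```

```bash
python3 - <<'E'
from h import *
print('sc2 tip proj', ((np.array(proj('scene',[.526,-.0502,.195]))-[230,130])*3.4).round(0))
a=cv2.imread('pics/sd3.png')[60:280,200:480]; b=cv2.imread('pics/sc2.png')[0:220,40:320]
o=np.hstack([cv2.resize(a,None,fx=1.42,fy=1.42),cv2.resize(b,None,fx=1.42,fy=1.42)])
o=np.clip(o.astype(float)*2,0,255).astype('uint8');cv2.imwrite('pics/cmp.png',o)
E
```

```text
sc2 tip proj [125. 173.]
```

View pics/cmp.png

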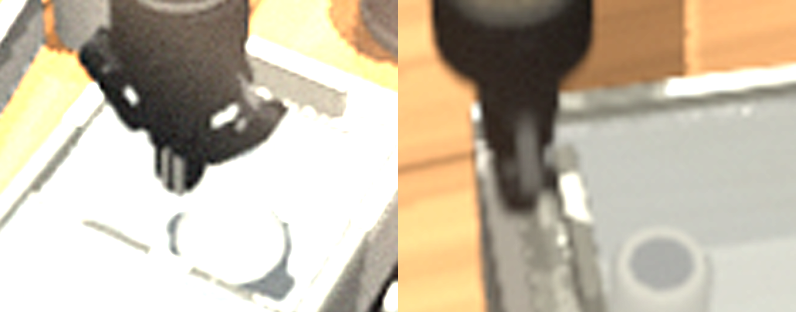

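```bash
python3 -m inch '[{"dx":0,"dy":0,"dz":-0.03,"rx":0,"ry":0,"rz":0},{"dx":-0.06,"dy":0,"dz":-0.03,"rx":0,"ry":0,"rz":0},{"dx":-0.12,"dy":0,"dz":-0.03,"rx":0,"ry":0,"rz":0},{"dx":-0.18,"dy":0,"dz":-0.03,"rx":0,"ry":0,"rz":0},{"dx":-0.21,"dy":0,"dz":-0.03,"rx":0,"ry":0,"rz":0}]' -1; python3 -m inch '[{"dx":0,"dy":0,"dz":0.02,"rx":0,"ry":0,"rz":0},{"dx":0,"dy":0,"dz":0.035,"rx":0,"ry":0,"rz":0},{"dx":0,"dy":0,"dz":0.035,"rx":0,"ry":0,"rz":0}]' -1; python3 -m inch '[{"dx":0,"dy":0,"dz":0.01,"rx":0,"ry":0,"rz":0},{"dx":0,"dy":0,"dz":0.01,"rx":0,"ry":0,"rz":0}]' -1
```

```text
time: 5.55
tool_pos: [0.5225, -0.0562, 0.2165]
tool_rot: [0.0, 0.747, 0.665, -0.0]
contact_force: [0.3, 0.5, 0.4]
gripper_width: -0.005
grasp_force: 0.0
time: 5.85
tool_pos: [0.5214, -0.0518, 0.1848]
tool_rot: [-0.003, 0.746, 0.666, -0.001]
contact_force: [-0.1, -0.2, -0.7]
gripper_width: -0.003
grasp_force: 0.0
time: 6.05
tool_pos: [0.5226, -0.052, 0.179]
tool_rot: [-0.001, 0.746, 0.666, -0.001]
contact_force: [-0.8, -0.1, -0.5]
gripper_width: 0.004
grasp_force: 0.0
```

```bash
for i in 1; do python3 -m inch '[{"dx":0,"dy":0,"dz":0.01,"rx":0,"ry":0,"rz":0},{"dx":0,"dy":0,"dz":0.01,"rx":0,"ry":0,"rz":0}]' -1; done; python3 -c "
from h import *
cv2.imwrite('pics/sc3.png',cv2.resize(grab('scene')[130:240,230:390,::-1],None,fx=4.5,fy=4.5,interpolation=cv2.INTER_CUBIC))
print(((np.array(proj('scene',tool()[0]))-[230,130])*4.5).round(0))"
```

```text
time: 6.25
tool_pos: [0.5227, -0.0526, 0.1713]
tool_rot: [-0.001, 0.746, 0.666, -0.0]
contact_force: [0.1, 0.2, -0.0]
gripper_width: 0.0
grasp_force: 0.0
[160. 249.]
```

View pics/sc3.png

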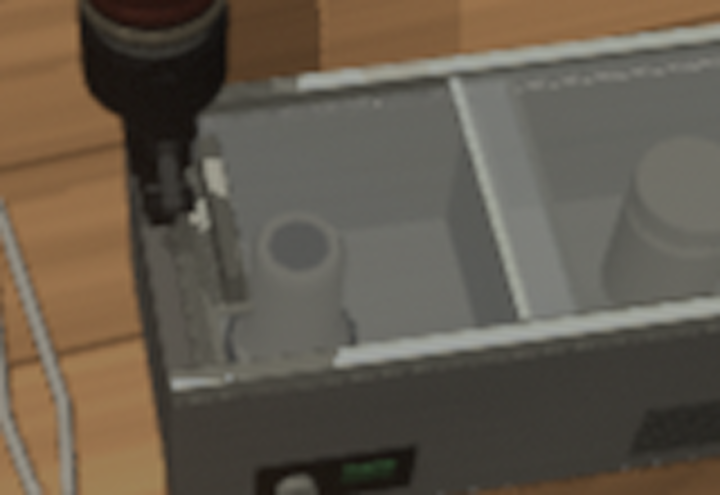

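The tip is at crop (170,222), about 6 px above the projected TCP, with no contact yet; it stands beside the bar at (225,230). I'll keep lowering until I feel the rim, which gives the real tip height.

```bash
for k in 1; do python3 -m inch '[{"dx":0,"dy":0,"dz":0.005,"rx":0,"ry":0,"rz":0},{"dx":0,"dy":0,"dz":0.008,"rx":0,"ry":0,"rz":0}]' -1|sed -n '2p;4p';  python3 -m inch '[{"dx":0,"dy":0,"dz":0.005,"rx":0,"ry":0,"rz":0},{"dx":0,"dy":0,"dz":0.008,"rx":0,"ry":0,"rz":0}]' -1|sed -n '2p;4p'; done
```

```text
tool_pos: [0.5232, -0.0532, 0.1659]
contact_force: [0.0, -0.6, -0.2]
tool_pos: [0.523, -0.0532, 0.1591]
contact_force: [0.3, -1.0, -0.0]
```

```bash
python3 -m inch '[{"dx":0,"dy":0,"dz":-0.008,"rx":0,"ry":0,"rz":0},{"dx":0.02,"dy":0,"dz":-0.008,"rx":0,"ry":0,"rz":0},{"dx":0.04,"dy":0,"dz":-0.008,"rx":0,"ry":0,"rz":0},{"dx":0.06,"dy":0,"dz":-0.008,"rx":0,"ry":0,"rz":0}]' -1; python3 - <<'E'
from h import *
for c in('side','scene'):
    grab(c,c+'4.png')
    print(c,[(np.round(r['bbox']),r['confidence']) for r in nets.boxes_of(c,'cover_right_bar')[:2]])
    a=cv2.imread('pics/%s1.png'%c).astype(int);b=cv2.imread('pics/%s4.png'%c).astype(int)
E
```

```text
time: 7.1
tool_pos: [0.5291, -0.0058, 0.1671]
tool_rot: [0.001, 0.746, 0.666, -0.0]
contact_force: [0.3, -2.5, 0.6]
gripper_width: 0.001
grasp_force: 1.1
side [(array([291., 250.,  91.,  73.]), 0.93)]
scene [(array([316., 178.,  60.,  60.]), 0.6)]
```

```bash
python3 -m inch '[{"dx":0.04,"dy":0,"dz":0,"rx":0,"ry":0,"rz":0},{"dx":0.08,"dy":0,"dz":0,"rx":0,"ry":0,"rz":0},{"dx":0.12,"dy":0,"dz":0,"rx":0,"ry":0,"rz":0},{"dx":0.15,"dy":0,"dz":0,"rx":0,"ry":0,"rz":0},{"dx":0.16,"dy":0,"dz":0,"rx":0,"ry":0,"rz":0}]' -1;python3 -m inch '[{"dx":0.003,"dy":0,"dz":0,"rx":0,"ry":0,"rz":0},{"dx":0.006,"dy":0,"dz":0,"rx":0,"ry":0,"rz":0}]' -1|sed -n '2p;4p'; python3 - <<'E'
from h import *
for c in('side','scene'):
    grab(c,c+'5.png')
    for n in('cover_right_bar','cup_mid'): print(c,n,[(np.round(r['bbox']),r['confidence']) for r in nets.boxes_of(c,n)[:2]])
E
```

```text
time: 7.8
tool_pos: [0.5425, 0.1154, 0.1664]
tool_rot: [0.005, 0.746, 0.666, -0.007]
contact_force: [-8.0, -36.6, 6.5]
gripper_width: 0.005
grasp_force: 18.4
tool_pos: [0.5423, 0.1152, 0.1665]
contact_force: [-10.6, -37.9, 7.9]
side cover_right_bar [(array([280., 265.,  66.,  38.]), 0.66)]
side cup_mid [(array([298., 253.,  27.,  45.]), 0.72), (array([254., 201.,  13.,  28.]), 0.34)]
scene cover_right_bar [(array([334., 176.,  25.,  51.]), 0.54)]
scene cup_mid [(array([295., 194.,  31.,  36.]), 0.7)]
```

```bash
python3 -m inch '[{"dx":-0.02,"dy":0,"dz":0,"rx":0,"ry":0,"rz":0},{"dx":-0.025,"dy":0,"dz":-0.05,"rx":0,"ry":0,"rz":0},{"dx":-0.04,"dy":0,"dz":-0.11,"rx":0,"ry":0,"rz":0},{"dx":-0.10,"dy":0,"dz":-0.11,"rx":0,"ry":0,"rz":0},{"dx":-0.15,"dy":0,"dz":-0.12,"rx":0,"ry":0,"rz":0}]' 1 && python3 -c "
from h import *
go(.533,-.04,.31,1.46);print(state()['contact_force'])"
```

```text
time: 8.8
tool_pos: [0.5303, 0.0055, 0.2636]
tool_rot: [0.001, 0.746, 0.666, 0.001]
contact_force: [0.5, -0.8, -1.0]
gripper_width: 0.847
grasp_force: 0.0
d [-0.0561  0.01   -0.058 ] r [ 0.0018  0.     -0.0014] rows 1.3008054971312664 0.02247684701578902
[ 0.492885   -0.81366801 -1.01872929]
```

```bash
python3 -m inch '[{"dx":-0.056,"dy":0.01,"dz":-0.058,"rx":0,"ry":0,"rz":0},{"dx":-0.056,"dy":0.01,"dz":-0.058,"rx":0,"ry":0,"rz":0},{"dx":-0.056,"dy":0.01,"dz":-0.058,"rx":0,"ry":0,"rz":0}]' 1 |sed -n 2p; python3 - <<'E'
from h import *
im=grab('wrist','w6.png'); print(tool()[0],proj('wrist',[.5405,.029,.173]),proj('wrist',[.5405,.029,.053]))
for r in nets.outline_of('wrist','cup_mid')[:2]: print(r['confidence'],r['bbox']); np.save('m.npy',r['pixels'])
c=np.array([.5405,.029]);h=.08;N=400
outs=[]
for z in(.053,.173):
    w=np.float32([proj('wrist',[c[0]+a,c[1]+b,z]) for a,b in((-h,h),(h,h),(h,-h),(-h,-h))])
    M=cv2.getPerspectiveTransform(w,np.float32([[0,0],[N,0],[N,N],[0,N]]))
    outs.append(cv2.warpPerspective(im,M,(N,N),flags=cv2.INTER_CUBIC)[:,:,::-1])
o=np.hstack(outs); o=np.clip(o.astype(float)*1.8,0,255).astype('uint8')
cv2.imwrite('pics/cup_top.png',o)
E
```

```text
tool_pos: [0.534, -0.0399, 0.311]
[ 0.53329563 -0.03851889  0.30893334] (np.float64(278.88392881166635), np.float64(124.61872799757805)) (np.float64(278.6382680920553), np.float64(123.49452485431149))
0.98 [280.0, 122.4, 79.3, 68.4]
```

View pics/cup_top.png

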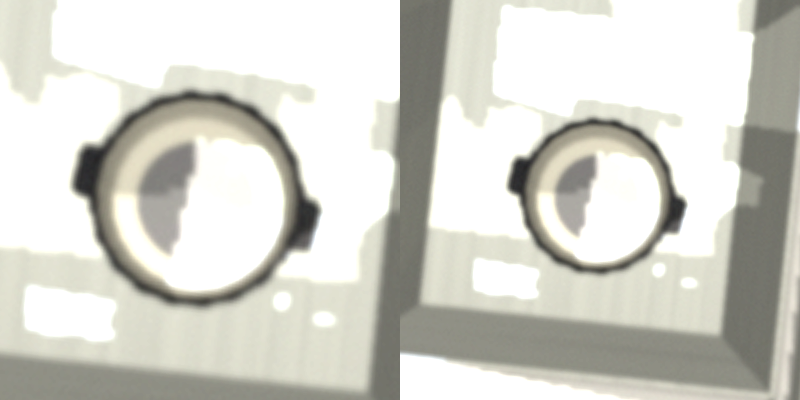

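The cup's ring is centred at (197,198) in the left panel, with lug tips at (81,168) and (314,229). That puts the cup at world (0.5395, 0.0296) with the lugs at -14.7°, and its half of the chest is fully open. Now I'll go over it and down.

```bash
python3 -c "
from h import *
go(.5395,.0296,.22,1.46);print(state()['gripper_width'])"
```

```text
d [ 0.0844 -0.0011  0.1095] r [-0.0006 -0.0006 -0.0019] rows 2.211511339127251 0.02101103053963033
0.9955913871040991
```

```bash
python3 -m inch '[{"dx":0.06,"dy":-0.001,"dz":0.0,"rx":0,"ry":0,"rz":0},{"dx":0.0845,"dy":-0.001,"dz":0.06,"rx":0,"ry":0,"rz":0},{"dx":0.0845,"dy":-0.001,"dz":0.11,"rx":0,"ry":0,"rz":0},{"dx":0.0845,"dy":-0.001,"dz":0.11,"rx":0,"ry":0,"rz":0}]' 1 && python3 - <<'E'
from h import *
grab('side');s=[(np.round(r['bbox']),r['confidence']) for r in nets.boxes_of('side','cup_mid')[:2]];print(s)
go(.5395,.0296,.115,1.46)
E
```

```text
time: 9.6
tool_pos: [0.5342, 0.0317, 0.2106]
tool_rot: [-0.006, 0.745, 0.667, -0.006]
contact_force: [-0.6, 0.7, -0.7]
gripper_width: 1.004
grasp_force: 0.0
[]
d [-0.0006  0.0016  0.1298] r [-0.0025 -0.0001 -0.0009] rows 2.077118211833023 0.02663539807271642
```

```bash
python3 -m inch '[{"dx":0,"dy":0.0015,"dz":0.04,"rx":0,"ry":0,"rz":0},{"dx":0,"dy":0.0015,"dz":0.08,"rx":0,"ry":0,"rz":0},{"dx":0,"dy":0.0015,"dz":0.11,"rx":0,"ry":0,"rz":0},{"dx":0,"dy":0.0015,"dz":0.128,"rx":0,"ry":0,"rz":0},{"dx":0,"dy":0.0015,"dz":0.128,"rx":0,"ry":0,"rz":0}]' 1 && python3 -c "
from h import *
go(.5395,.0296,.115,1.46)"
```

```text
time: 10.2
tool_pos: [0.5409, 0.0289, 0.1178]
tool_rot: [-0.0, 0.746, 0.666, -0.0]
contact_force: [-0.2, 0.5, 0.7]
gripper_width: 0.996
grasp_force: 0.0
d [ 0.0007 -0.0018  0.0035] r [-0.0007 -0.     -0.0021] rows 0.06394986485765887 0.022176496683507872
```

```bash
Z=1; python3 -m inch '[{"dx":0,"dy":0,"dz":0.004,"rx":0,"ry":0,"rz":0},{"dx":0,"dy":0,"dz":0.004,"rx":0,"ry":0,"rz":0},{"dx":0,"dy":0,"dz":0.004,"rx":0,"ry":0,"rz":0},{"dx":0,"dy":0,"dz":0.004,"rx":0,"ry":0,"rz":0},{"dx":0,"dy":0,"dz":0.004,"rx":0,"ry":0,"rz":0}]' -1; python3 -m inch '[{"dx":0,"dy":0,"dz":0,"rx":0,"ry":0,"rz":0},{"dx":0,"dy":0,"dz":0,"rx":0,"ry":0,"rz":0}]' -1
```

```text
time: 10.7
tool_pos: [0.543, 0.0287, 0.1175]
tool_rot: [0.002, 0.746, 0.666, 0.002]
contact_force: [1.1, 0.1, 7.0]
gripper_width: 0.65
grasp_force: 64.3
time: 10.9
tool_pos: [0.5431, 0.0287, 0.1175]
tool_rot: [0.002, 0.746, 0.666, 0.002]
contact_force: [1.2, 0.2, 6.8]
gripper_width: 0.645
grasp_force: 64.3
```

```bash
python3 -m inch '[{"dx":0,"dy":0,"dz":-0.03,"rx":0,"ry":0,"rz":0},{"dx":0,"dy":0,"dz":-0.07,"rx":0,"ry":0,"rz":0},{"dx":0,"dy":0,"dz":-0.12,"rx":0,"ry":0,"rz":0},{"dx":0,"dy":0,"dz":-0.17,"rx":0,"ry":0,"rz":0},{"dx":0,"dy":0,"dz":-0.23,"rx":0,"ry":0,"rz":0}]' -1; python3 -m inch '[{"dx":0,"dy":0,"dz":-0.01,"rx":0,"ry":0,"rz":0},{"dx":0,"dy":0,"dz":-0.01,"rx":0,"ry":0,"rz":0}]' -1; python3 - <<'E'
from h import *
p,_=tool();print(p)
for c in('side','scene'):
    grab(c,c+'7.png')
    for r in nets.outline_of(c,'cup_mid')[:1]:
        b=r['bbox'];print(c,r['confidence'],np.round(b,1)); 
        print(' proj top, bottom of cup if bottom=TCP-.0725:',np.round(proj(c,p+[0,0,.0555]),1),np.round(proj(c,p-[0,0,.0725]),1),'TCP',np.round(proj(c,p),1))
go(.4905,-.310,.30,psi()+.945)
E
```

```text
time: 11.4
tool_pos: [0.5393, 0.0291, 0.2974]
tool_rot: [-0.002, 0.746, 0.666, -0.002]
contact_force: [0.5, -0.3, -3.7]
gripper_width: 0.642
grasp_force: 65.6
time: 11.6
tool_pos: [0.5415, 0.0289, 0.3082]
tool_rot: [0.001, 0.746, 0.666, 0.001]
contact_force: [-0.2, -0.1, -4.1]
gripper_width: 0.643
grasp_force: 65.7
[0.54154058 0.02894149 0.30819011]
side 0.73 [296.5 206.4  41.4  62.9]
 proj top, bottom of cup if bottom=TCP-.0725: [296.4 182. ] [295.  222.1] TCP [295.7 200.3]
scene 0.92 [298.2 156.3  36.2  59.4]
 proj top, bottom of cup if bottom=TCP-.0725: [300.9 135.3] [298.1 169.6] TCP [299.6 151.2]
d [-0.428  -0.0127  0.0037] r [-0.0039 -0.0019 -0.63  ] rows 6.851801702038919 6.3033344292603655
```

```bash
python3 -m inch '[{"dx":-0.428,"dy":-0.0127,"dz":0.004,"rx":0,"ry":0,"rz":-0.63},{"dx":-0.428,"dy":-0.0127,"dz":0.004,"rx":0,"ry":0,"rz":-0.63},{"dx":-0.428,"dy":-0.0127,"dz":0.004,"rx":0,"ry":0,"rz":-0.63},{"dx":-0.428,"dy":-0.0127,"dz":0.004,"rx":0,"ry":0,"rz":-0.63},{"dx":-0.428,"dy":-0.0127,"dz":0.004,"rx":0,"ry":0,"rz":-0.63}]' -1; python3 - <<'E'
from h import *
p,_=tool()
print(psi()-1.46); go(.4905,-.310,.26,1.4594+.945)
for c in('side','scene'):
    im=cv2.imread('pics/%s7.png'%c); q=np.array([.5415,.0289,.2357]);o,_=ray(c,0,0);d=(o-q)[:2];d/=np.linalg.norm(d)
    print(c,'ring front bottom',proj(c,q+np.r_[d*.042,0]))
E
```

```text
time: 12.3
tool_pos: [0.5078, -0.1967, 0.3018]
tool_rot: [-0.002, 0.479, 0.878, 0.0]
contact_force: [1.4, -0.7, -4.1]
gripper_width: 0.644
grasp_force: 65.7
0.6832893022312292
d [-0.1075 -0.0948  0.0521] r [-0.0009 -0.0026 -0.1741] rows 2.4400794849039253 1.741808172718086
side ring front bottom (np.float64(294.5388860834392), np.float64(235.2791080905929))
scene ring front bottom (np.float64(296.9878515422364), np.float64(183.1360378707569))
```

```bash
python3 - <<'E'
from h import *
from scipy.ndimage import map_coordinates
def info(c):
    i=optics.camera_info(c);return i['fx'],i['fy'],i['cx'],i['cy'],np.array(i['R']),np.array(i['t'])
W=info('wrist')
# wrist camera pose for w2 from tool pose then
T=Ro.from_quat([.983,.183,0,0]).as_matrix();p=np.array([.4988,-.3221,.3271])
A=np.array([[-0.001,1,-.001],[-.96,-.001,-.28],[-.28,.001,.96]]);Rw=A@T.T;C=p+T@np.array([.0705,-.0008,-.1749])
cams={'w2':W[:4]+(Rw,-Rw@C),'scene1':info('scene'),'side1':info('side')}
th=np.linspace(0,2*np.pi,180,endpoint=False)
for n,(fx,fy,cx,cy,R,t) in cams.items():
    g=cv2.GaussianBlur(cv2.imread(f'pics/{n}.png').max(axis=2),(0,0),.7).astype(float)
    o=-R.T@t;cd=np.arctan2(o[1]+.31,o[0]-.489)
    def samp(x,y,r,a):
        X=np.c_[x+r*np.cos(a),y+r*np.sin(a),np.full(len(a),.126)]@R.T+t
        return map_coordinates(g,[fy*X[:,1]/X[:,2]+cy,fx*X[:,0]/X[:,2]+cx],order=1)
    far=th[np.cos(th-cd)<.25]   # far half: outer edge against the table
    near=th[np.cos(th-cd)>-.2]  # near half: mouth edge occludes the seat
    res=[]
    for x in np.arange(.477,.503,.0005):
        for y in np.arange(-.324,-.296,.0005):
            s1=np.clip(samp(x,y,.0655,far)-samp(x,y,.0605,far),-40,40).mean()
            s2=np.clip(samp(x,y,.043,near)-samp(x,y,.048,near),-40,40).mean()
            res.append((s1+s2,s1,s2,x,y))
    res=np.array(res)
    for k in range(3): b=res[res[:,k].argmax()];print(n,k,b.round(4))
E
```

```text
w2 0 [77.0163 40.     37.0163  0.487  -0.3125]
w2 1 [76.4609 40.     36.4609  0.486  -0.3125]
w2 2 [77.0163 40.     37.0163  0.487  -0.3125]
scene1 0 [66.0792 34.58   31.4992  0.4895 -0.312 ]
scene1 1 [65.5776 34.9535 30.6241  0.489  -0.313 ]
scene1 2 [65.4358 33.4526 31.9832  0.4905 -0.3115]
side1 0 [72.9499 38.5717 34.3782  0.4885 -0.312 ]
side1 1 [72.7163 38.6342 34.0821  0.4885 -0.313 ]
side1 2 [72.9499 38.5717 34.3782  0.4885 -0.312 ]
```

```bash
python3 -c "
from h import *
go(.4888,-.312,.217,1.4594+.256+.685)"
```

```text
d [-0.1086 -0.0979  0.1058] r [-0.0009 -0.0026 -0.1714] rows 2.8880205390122278 1.7151311989577904
```

```bash
python3 -m inch '[{"dx":-0.05,"dy":-0.046,"dz":0.0,"rx":0,"ry":0,"rz":-0.06},{"dx":-0.1085,"dy":-0.098,"dz":0.0,"rx":0,"ry":0,"rz":-0.171},{"dx":-0.1085,"dy":-0.098,"dz":0.05,"rx":0,"ry":0,"rz":-0.171},{"dx":-0.1085,"dy":-0.098,"dz":0.09,"rx":0,"ry":0,"rz":-0.171},{"dx":-0.1085,"dy":-0.098,"dz":0.106,"rx":0,"ry":0,"rz":-0.171}]' -1; python3 -m inch '[{"dx":0,"dy":0,"dz":0,"rx":0,"ry":0,"rz":0},{"dx":0,"dy":0,"dz":0,"rx":0,"ry":0,"rz":0},{"dx":0,"dy":0,"dz":0,"rx":0,"ry":0,"rz":0}]' -1 | sed -n 2p; python3 - <<'E'
from h import *
p,_=tool();print(p,psi());go(.4888,-.312,.217,2.40)
for c in('side','scene'):
    grab(c,c+'8.png')
    for r in nets.outline_of(c,'cup_mid')[:1]:
        m=r['pixels'];print(c,r['confidence'],np.round(r['bbox'],1)); np.save(c+'8.npy',m)
        # widths per row vs model axis
        for h in(.012,.04,.07):
            q=np.array([.4888,-.312,.217-.0725+h]);u,v=proj(c,q);xs=np.where(m[int(round(v))])[0]
            print('  h',h,'proj',round(u,1),'mask mid',(xs.min()+xs.max())/2 if len(xs) else None,'w',len(xs))
E
```

```text
time: 12.8
tool_pos: [0.4865, -0.3094, 0.2125]
tool_rot: [-0.006, 0.366, 0.931, 0.002]
contact_force: [0.1, 1.4, -4.9]
gripper_width: 0.646
grasp_force: 65.7
tool_pos: [0.4908, -0.3111, 0.2224]
[ 0.49082385 -0.31112329  0.22241654] 2.394870314734824
d [ 0.0011 -0.0025  0.0068] r [ 0.0001  0.0027 -0.0034] rows 0.1169675529124843 0.04331826529415961
side 0.66 [352.6 156.5  34.5  49.6]
  h 0.012 proj 353.8 mask mid 353.5 w 32
  h 0.04 proj 354.9 mask mid 352.0 w 27
  h 0.07 proj 356.2 mask mid 355.0 w 21
scene 0.96 [164.1 188.9  41.   50.1]
  h 0.012 proj 167.5 mask mid 166.5 w 34
  h 0.04 proj 165.0 mask mid 166.0 w 33
  h 0.07 proj 162.2 mask mid 163.5 w 30
```

```bash
python3 -m inch '[{"dx":0.001,"dy":-0.002,"dz":0.015,"rx":0,"ry":0.002,"rz":-0.003},{"dx":0.001,"dy":-0.002,"dz":0.025,"rx":0,"ry":0.002,"rz":-0.003},{"dx":0.001,"dy":-0.002,"dz":0.032,"rx":0,"ry":0.002,"rz":-0.003},{"dx":0.001,"dy":-0.002,"dz":0.032,"rx":0,"ry":0.002,"rz":-0.003}]' -1; python3 -c "
from h import *
print(state()['ft_torque']);go(.4888,-.312,.1825,2.40)"
```

```text
time: 13.7
tool_pos: [0.487, -0.3108, 0.192]
tool_rot: [-0.003, 0.363, 0.932, 0.001]
contact_force: [-0.7, 0.7, -4.1]
gripper_width: 0.645
grasp_force: 65.7
[-0.01159459  0.04323395 -0.02454045]
d [-0.0027  0.0004  0.0119] r [-0.0001 -0.0044 -0.0011] rows 0.19468056641501488 0.045580779484570635
```

```bash
python3 -m inch '[{"dx":0,"dy":0,"dz":0.004,"rx":0,"ry":0,"rz":0},{"dx":0,"dy":0,"dz":0.006,"rx":0,"ry":0,"rz":0},{"dx":0,"dy":0,"dz":0.006,"rx":0,"ry":0,"rz":0}]' -1|sed -n '2p;4p'; python3 -m inch '[{"dx":0,"dy":0,"dz":0.003,"rx":0,"ry":0,"rz":0},{"dx":0,"dy":0,"dz":0.006,"rx":0,"ry":0,"rz":0},{"dx":0,"dy":0,"dz":0.006,"rx":0,"ry":0,"rz":0}]' -1|sed -n '2p;4p'
```

```text
tool_pos: [0.4879, -0.3115, 0.1894]
contact_force: [-0.2, 0.2, -4.3]
tool_pos: [0.4877, -0.3113, 0.1841]
contact_force: [0.1, -0.3, -4.2]
```

```bash
for i in 1; do python3 -m inch '[{"dx":0,"dy":0,"dz":0.002,"rx":0,"ry":0,"rz":0},{"dx":0,"dy":0,"dz":0.003,"rx":0,"ry":0,"rz":0},{"dx":0,"dy":0,"dz":0.003,"rx":0,"ry":0,"rz":0}]' -1|sed -n '2p;4p'; done;  python3 -m inch '[{"dx":0,"dy":0,"dz":0.001,"rx":0,"ry":0,"rz":0},{"dx":0,"dy":0,"dz":0.002,"rx":0,"ry":0,"rz":0},{"dx":0,"dy":0,"dz":0.002,"rx":0,"ry":0,"rz":0}]' -1|sed -n '2p;4p'
```

```text
tool_pos: [0.4881, -0.3117, 0.1829]
contact_force: [-0.6, 0.5, -1.0]
tool_pos: [0.4885, -0.312, 0.183]
contact_force: [-3.2, 2.1, 4.9]
```

Contact comes at TCP z of 0.183, which is exactly the seat height, so the lugs are through the notches. Next I twist clockwise.

```bash
python3 -m inch '[{"dx":0,"dy":0,"dz":-0.001,"rx":0,"ry":0,"rz":0.06},{"dx":0,"dy":0,"dz":-0.001,"rx":0,"ry":0,"rz":0.13},{"dx":0,"dy":0,"dz":-0.001,"rx":0,"ry":0,"rz":0.2},{"dx":0,"dy":0,"dz":-0.001,"rx":0,"ry":0,"rz":0.27},{"dx":0,"dy":0,"dz":-0.001,"rx":0,"ry":0,"rz":0.34}]' -1; python3 -c "
from h import *
s=state();print(s['ft_torque'],psi(),s['joint_pos'][5])"
```

```text
time: 15.4
tool_pos: [0.4885, -0.3124, 0.1824]
tool_rot: [-0.0, 0.588, 0.809, -0.0]
contact_force: [0.9, -1.5, 1.2]
gripper_width: 0.644
grasp_force: 66.1
[-0.24926719  0.09057643  0.0261638 ] 1.8841451921199044 -1.0102492428259366
```

```bash
python3 -m inch '[{"dx":0,"dy":0,"dz":0,"rx":0,"ry":0,"rz":0.08},{"dx":0,"dy":0,"dz":0,"rx":0,"ry":0,"rz":0.16},{"dx":0,"dy":0,"dz":0,"rx":0,"ry":0,"rz":0.24},{"dx":0,"dy":0,"dz":0,"rx":0,"ry":0,"rz":0.32},{"dx":0,"dy":0,"dz":0,"rx":0,"ry":0,"rz":0.40}]' -1; python3 -c "
from h import *
s=state();print(s['ft_torque'],psi())";  python3 -m inch '[{"dx":0,"dy":0,"dz":0,"rx":0,"ry":0,"rz":0.04},{"dx":0,"dy":0,"dz":0,"rx":0,"ry":0,"rz":0.08},{"dx":0,"dy":0,"dz":0,"rx":0,"ry":0,"rz":0.12}]' -1; python3 -c "
from h import *
s=state();print(s['ft_torque'],psi())"
```

```text
time: 15.9
tool_pos: [0.4885, -0.3126, 0.1824]
tool_rot: [0.0, 0.801, 0.599, -0.0]
contact_force: [1.9, -2.2, -1.4]
gripper_width: 0.641
grasp_force: 66.0
[-0.33867271 -0.32429609  0.66675171] 1.2850304800147603
time: 16.2
tool_pos: [0.4893, -0.313, 0.1826]
tool_rot: [0.001, 0.851, 0.526, 0.0]
contact_force: [3.1, -3.5, -0.6]
gripper_width: 0.647
grasp_force: 65.9
[-0.74520209 -0.90815536  0.22766837] 1.106619017970269
```

```bash
python3 -m inch '[{"dx":0,"dy":0,"dz":0,"rx":0,"ry":0,"rz":0.02},{"dx":0,"dy":0,"dz":0,"rx":0,"ry":0,"rz":0.04}]' -1 | sed -n 4p; python3 -c "
from h import *
s=state();print(s['ft_torque'],psi())";  python3 -m inch '[{"dx":0,"dy":0,"dz":0,"rx":0,"ry":0,"rz":0.02},{"dx":0,"dy":0,"dz":0,"rx":0,"ry":0,"rz":0.04}]' -1|sed -n 4p; python3 -c "
from h import *
s=state();print(s['ft_torque'],psi())"
```

```text
contact_force: [4.1, -2.2, -2.1]
[-0.72787105 -0.99773199  0.01950397] 1.0470287452307254
contact_force: [2.9, -1.6, -0.4]
[-0.27236092 -0.82762067  0.2601568 ] 0.987682834628743
```

```bash
for a in 1; do python3 -m inch '[{"dx":0,"dy":0,"dz":0,"rx":0,"ry":0,"rz":0.02},{"dx":0,"dy":0,"dz":0,"rx":0,"ry":0,"rz":0.03}]' -1 | sed -n 4p; python3 -c "
from h import *
s=state();print(s['ft_torque'],psi())";  python3 -m inch '[{"dx":0,"dy":0,"dz":0,"rx":0,"ry":0,"rz":0.02},{"dx":0,"dy":0,"dz":0,"rx":0,"ry":0,"rz":0.03}]' -1|sed -n 4p; python3 -c "
from h import *
s=state();print(s['ft_torque'],psi())"; done
```

```text
contact_force: [4.9, -1.9, -0.1]
[-0.40023824 -1.18025893  1.93342771] 0.9467592990868633
contact_force: [4.3, -1.8, 2.9]
[-0.28603828 -1.01850813  1.54822713] 0.9000937601866528
```

```bash
python3 -m inch '[{"dx":0,"dy":0,"dz":0,"rx":0,"ry":0,"rz":0},{"dx":0,"dy":0,"dz":0,"rx":0,"ry":0,"rz":0},{"dx":0,"dy":0,"dz":0,"rx":0,"ry":0,"rz":0},{"dx":0,"dy":0,"dz":0,"rx":0,"ry":0,"rz":0},{"dx":0,"dy":0,"dz":0,"rx":0,"ry":0,"rz":0}]' 1;  python3 -m inch '[{"dx":0,"dy":0,"dz":-0.02,"rx":0,"ry":0,"rz":0},{"dx":0,"dy":0,"dz":-0.06,"rx":0,"ry":0,"rz":0},{"dx":0,"dy":0,"dz":-0.11,"rx":0,"ry":0,"rz":0},{"dx":0,"dy":0,"dz":-0.16,"rx":0,"ry":0,"rz":0},{"dx":0,"dy":0,"dz":-0.22,"rx":0,"ry":0,"rz":0}]' 1
python3 - <<'E'
from h import *
grab('wrist','w9.png');
for c in('side','scene'):
    grab(c,c+'9.png')
    for n in('cup_mid','base','bottle_a','tubs','shaker','tongs'): print(c,n,[(np.round(r['bbox']).tolist(),round(r['confidence'],2)) for r in nets.boxes_of(c,n)[:2]])
    print([np.round(proj(c,[.4888,-.312,z])) for z in(.11,.238)])
E
```

```text
time: 17.5
tool_pos: [0.4875, -0.3114, 0.1811]
tool_rot: [-0.002, 0.901, 0.434, -0.001]
contact_force: [0.2, -0.2, 0.4]
gripper_width: 1.001
grasp_force: 0.0
time: 18.0
tool_pos: [0.4877, -0.3114, 0.3592]
tool_rot: [-0.002, 0.901, 0.434, -0.001]
contact_force: [-0.4, 0.1, 0.4]
gripper_width: 1.0
grasp_force: 0.0
side cup_mid [([354.0, 166.0, 31.0, 48.0], 0.62)]
side base [([352.0, 193.0, 46.0, 49.0], 0.95)]
side bottle_a [([328.0, 150.0, 21.0, 52.0], 0.84), ([352.0, 195.0, 46.0, 52.0], 0.57)]
side tubs [([286.0, 177.0, 43.0, 46.0], 0.9)]
side shaker [([258.0, 196.0, 23.0, 40.0], 0.6)]
side tongs [([363.0, 253.0, 40.0, 18.0], 0.56)]
[array([352., 181.]), array([357., 147.])]
scene cup_mid [([166.0, 196.0, 39.0, 47.0], 0.79), ([174.0, 216.0, 51.0, 58.0], 0.36)]
scene base []
scene bottle_a [([125.0, 269.0, 42.0, 46.0], 0.9), ([117.0, 233.0, 36.0, 44.0], 0.69)]
scene tubs [([194.0, 287.0, 44.0, 64.0], 0.64)]
scene shaker [([172.0, 216.0, 53.0, 60.0], 0.68), ([238.0, 293.0, 23.0, 41.0], 0.6)]
scene tongs [([237.0, 210.0, 23.0, 70.0], 0.97)]
[array([171., 209.]), array([160., 182.])]
```

```bash
python3 -c "
from h import *
print(state()['time'],ticket.job_done())"
```

```text
the job is handed in; nothing more can be done
18.75 None
```

I slid the right-hand cover open and lifted the cup out upright, then set it on the blender base and twisted it clockwise about 82° until the torque jumped to 1.9 N m (taken as the stop, no distinct click felt). I let go and handed the job in at 18.75 s; the first push of the cover passed over its bar, and I found no sign that any bystander moved.

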